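# Pack the hardness tester's accessory case

## Task

Put the hardness tester's four accessories away in the open foam-lined case, each set down (not dropped) upright and fully home in the pocket cut for its shape: the small flat anvil, stem up, in the large round pocket, the indenter in the small round one, the V-grooved anvil in the square one and the short test block in the oblong one. The wider flat anvil and the longer test block belong to another machine and fit no pocket: leave them where they lie.

Things in the scene. Friction and masses are not known exactly. Their poses are not given: they have to be found in the camera images.
- flat_anvil: Small flat anvil, to be packed: a steel disc 60 mm in diameter and 12 mm thick lying flat, with an upright stem 20 mm in diameter on its centre, 48 mm high in all. About 0.36 kg. Loose, steel, upright on the table. Origin: centre of the underside, z up.
- indenter: Indenter, to be packed: a slim upright steel cylinder 26 mm in diameter, straight up to 36 mm, then a narrower neck and conical tip, 48 mm high in all. About 0.14 kg. Loose, steel, upright on the table. Origin: centre of the underside, z up.
- vee_anvil: V-grooved anvil, to be packed: a steel block 40 x 40 mm, 40 mm high, with a V groove about 14 mm deep along its x across the top. About 0.38 kg. x and y along its sides; either pair of sides may be gripped, the pair facing +-y is unbroken to the full height. Loose, steel, upright on the table. Origin: centre of the underside, z up.
- test_block: Short test block, to be packed: a steel bar 66 mm long (x), 32 mm wide (y), 22 mm high, with small dots on top. About 0.35 kg. Loose, steel, upright on the table. Origin: centre of the underside, z up.
- wide_anvil: Look-alike, to be left alone: like the small flat anvil but its disc is 84 mm in diameter (12 mm thick, stem 20 mm, 48 mm high in all). Loose, steel, upright on the table. Origin: centre of the underside, z up.
- long_block: Look-alike, to be left alone: like the short test block but 104 mm long (x; 32 mm wide, 22 mm high). Loose, steel, upright on the table. Origin: centre of the underside, z up.
- pocket_large_round: Large round pocket, 76 mm in diameter, for the small flat anvil. Cut 8 mm deep in the middle of a fixed grey foam block, 92 x 92 x 20 mm. Origin: centre of the block's underside, 4 mm above the table; z up; pocket floor at z = 12 mm, mouth at z = 20 mm; x, y along the block's sides. The four blocks fill a low black case, two by two, order varies, all turned alike; its rim is level with the foam.
- pocket_small_round: Small round pocket, 42 mm in diameter, for the indenter. Cut 8 mm deep in the middle of a fixed grey foam block, 92 x 92 x 20 mm. Origin: centre of the block's underside, 4 mm above the table; z up; pocket floor at z = 12 mm, mouth at z = 20 mm; x, y along the block's sides. The case is 196 mm square; its lid lies open flat beyond it, 22 mm high.
- pocket_square: Square pocket, 56 x 56 mm, sides along x and y, for the V-grooved anvil (any quarter turn). Cut 8 mm deep in the middle of a fixed grey foam block, 92 x 92 x 20 mm. Origin: centre of the block's underside, 4 mm above the table; z up; pocket floor at z = 12 mm, mouth at z = 20 mm; x, y along the block's sides.
- pocket_oblong: Oblong pocket, 82 mm along x by 48 mm along y, for the short test block (either way round). Cut 8 mm deep in the middle of a fixed grey foam block, 92 x 92 x 20 mm. Origin: centre of the block's underside, 4 mm above the table; z up; pocket floor at z = 12 mm, mouth at z = 20 mm; x, y along the block's sides.
Not all that is in view belongs to the job. What is shaped like the flat_anvil but blue, green or purple is not meant.

How it is judged:
By the outcome, as a careful person would: the job done as asked, in the order asked, and still so for the second after the job is handed in, with the robot touching nothing.
It also fails if it takes over 99 s, if anything falls off the work surface, if the arm or the gripper's body presses on something with over 40 N, if the wrist force passes 120 N, or if a joint passes its speed limit or range.

## Robot

A 6-joint arm with a two-finger parallel gripper is mounted at the origin on the work surface. World frame = base frame: x ahead of the robot, y to its left, z up, the work surface at z = 0. Lengths are in m, angles in rad, forces in N, time in s.
With the tool pointing down it reaches from about 0.425 to 0.95 m from the base axis. Payload 3.5 kg.
Tool frame: the origin (TCP) lies on the mounting face of the last link; the fingertips stand 173 mm ahead of it and the grasp point (between the pads) lies 155 mm ahead of it; z points along the fingers, y is the line along which they close (so a half turn about z gives the same grasp; the last joint's range is limited). The gripper opens to 85 mm and grips with 20 to 120 N. Pads are 22 mm wide; open, the fingers measure 114 mm over their backs; the gripper's body (76 mm by 85 mm) begins 54 mm behind the grasp point. The pads swing forward as they close: fully open they stand 13 mm farther back than shut.
Start: joints at [1.057, 0.286, 1.577, -0, 1.279, -0.15], TCP at [0.24, 0.631, 0.405] pointing down, gripper open.
Joint ranges: [-2.77, 2.77], [-0.9, 2.22], [0.21, 2.48], [-1.53, 4.67], [0.24, 2.81], [-2.84, 2.84]. Speed limits (rad/s): [2.79, 2.79, 3.14, 3.14, 3.14, 3.14].

## Interface

Orientations are given as a unit quaternion [x, y, z, w].
In Python, from cell import manip gives the robot as it stands.
- The arm moves only by the tool play_rows, never from a script. Its argument "series" is a list of rows, each a list of 2 entries, a list of its own where there are three numbers: the shift along the tool's x, y, z in mm, then the turn, a rotation vector about the tool's x, y, z in rad. In form: [[[tx, ty, tz], [ax, ay, az]], ...]. A call has 1 to 5 rows; each row is the pose to reach, as a shift and turn from the pose commanded when the call began, along the tool's axes at that moment; what a row does not reach only later rows make up. A row lasts 1/10 s, in which the tool goes at most 50 mm and 8.59 degrees, less where a joint would pass 70% of its speed; a pose out of reach is approached as far as the arm can. A call with a gripper value outside its range is refused whole. "jaw" is the opening, from -1 (shut) to 1 (fully open), set as the call begins (left out, the last holds). The fingers move at their own pace and stop on an object; the grip force is fixed at half the most. Time passes only in rows, so rows that repeat a pose let the fingers close. It gives the time, the measured TCP pose, the force, the opening and the grip force at its end, in the units of the state.
- manip.observe(): the state, without advancing time (a new reading comes with each control period).
- manip.get_image(name): name is "side" or "top"; returns the picture (400x640x3 uint8, red, green, blue); there is no depth.
- manip.camera_info(name): a dict with "fx", "fy", "cx", "cy" (pixels), "origin" and "attitude" of the camera in the world. Camera axes: x right, y up, looking along -z (the intrinsics and any distortion apply to the point x, -y, -z); pixel columns grow to the right and rows downward; lengths in m; the calibration is good to about 2 mm. A picture is of the moment at which its call begins. camera_info takes no time and is no camera call.
- manip.finish_job(): hands the job in; it is judged then, once.
The state is a dict: "time": time; "q": joint angles; "qd": joint speeds; "tau": joint torques, N m; "eef_pos": TCP position; "ee_rot": TCP orientation; "force": force on the tool from outside, world axes, zero at the start; "wrist_torque": the same for the moment, N m; "grip_width": opening from 0.0 (shut) to 1.0 (fully open); "finger_force": force on a finger pad.
Only numpy, scipy, OpenCV 4.12 (cv2) and the standard library are available. Lean on these libraries where they do the work, as an engineer would, in place of code of your own. Each camera call takes 0.05 s, during which the arm holds its last target. There are 200 camera calls.

## Working session

There is one attempt and no reset: what is moved stays moved. The work goes in short steps, Python scripts to look and compute and a tool call to move; the robot and the scene stay as the last step left them, time stands still between calls to the robot, and variables do not carry over. Pictures are saved under pics/ and viewed, at most 14 in all, crops included, and the job is handed in when it is done.

Besides the shell and the picture viewer there is one more tool, called after ">>>" as name(argument=value, ...), one argument or row to a line, values as JSON. play_rows: Moves the arm, as the interface text tells. Its arguments: {"type":"object","properties":{"series":{"type":"array"},"jaw":{"type":"number"}},"required":["series"]}

```bash
ls; mkdir -p pics; python3 - <<'E'
from cell import manip
import cv2
for n in("top","side"):
    i=manip.get_image(n); cv2.imwrite(f"pics/{n}0.png",i[:,:,::-1]); print(n,manip.camera_info(n))
s=manip.observe(); print(s)
E
```

```text
pics
top {'fx': 495.2498106322252, 'fy': 495.2498106322252, 'cx': 317.84581235264636, 'cy': 202.82698834570286, 'origin': array([ 0.32223285, -0.05717855,  1.28819244]), 'attitude': array([ 0.05359356, -0.03867709, -0.70275005,  0.7083602 ])}
side {'fx': 503.6834074892881, 'fy': 503.6834074892881, 'cx': 321.83400044412724, 'cy': 198.91566280216878, 'origin': array([-0.18103337, -0.99087602,  1.15032531]), 'attitude': array([ 0.37049832, -0.123691  , -0.2858346 ,  0.87506006])}
{'time': 0.1, 'q': array([ 1.05704005e+00,  2.87153573e-01,  1.57803828e+00,  5.32670371e-05,
        1.27858327e+00, -1.49960793e-01]), 'qd': array([ 2.27293786e-05, -3.23295852e-03, -2.92288884e-03, -7.34926752e-04,
       -3.38002628e-04,  2.02384479e-03]), 'tau': array([ 6.56612319e-04, -4.07297587e+01, -2.93699098e+01, -1.41132873e-04,
        3.48144684e-03,  1.08452741e-05]), 'eef_pos': array([0.2400166 , 0.63065243, 0.40342991]), 'ee_rot': array([ 1.80903794e-01,  9.83500191e-01, -1.02338832e-03, -3.79629944e-04]), 'force': array([ 0.25053654,  0.28750777, -0.46143593]), 'wrist_torque': array([-0.02617923, -0.00796207,  0.05389063]), 'finger_force': 0.0, 'grip_width': 0.9971858759857202}
```

View pics/top0.png

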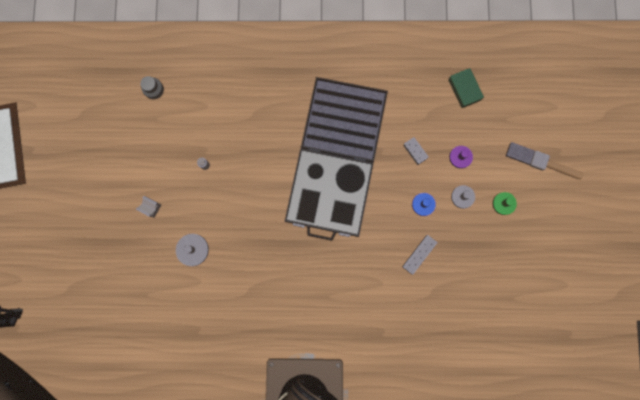

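View pics/side0.png

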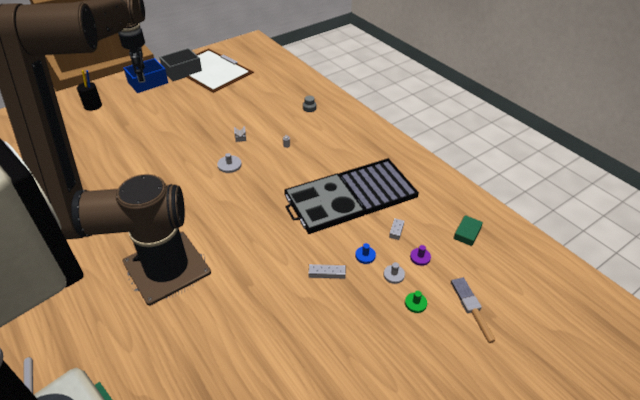

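```bash
cat > h.py <<'E'
import numpy as np, cv2
from scipy.spatial.transform import Rotation as R
from cell import manip
C={n:manip.camera_info(n) for n in("top","side")}
def ray(n,uv):
    c=C[n]; uv=np.atleast_2d(uv).astype(float)
    d=np.c_[(uv[:,0]-c['cx'])/c['fx'],-(uv[:,1]-c['cy'])/c['fy'],-np.ones(len(uv))]
    return c['origin'],R.from_quat(c['attitude']).apply(d)
def plane(n,uv,z):
    o,d=ray(n,uv); return (o+d*((z-o[2])/d[:,2])[:,None])[:,:2]
def proj(n,p):
    c=C[n]; q=R.from_quat(c['attitude']).inv().apply(np.atleast_2d(p)-c['origin'])
    return np.c_[c['cx']-c['fx']*q[:,0]/q[:,2],c['cy']+c['fy']*q[:,1]/q[:,2]]
E
python3 - <<'E'
import cv2,numpy as np
t=cv2.imread('pics/top0.png'); s=cv2.imread('pics/side0.png')
a=cv2.resize(t[140:270,130:230],None,fx=4,fy=4,interpolation=cv2.INTER_CUBIC)
b=cv2.resize(s[120:180,210:300],None,fx=4,fy=4,interpolation=cv2.INTER_CUBIC)
o=np.zeros((520,770,3),np.uint8);o[:,:400]=a;o[:240,405:765]=b
b=cv2.resize(s[210:290,380:440],None,fx=4,fy=4,interpolation=cv2.INTER_CUBIC);b=b[:280];o[240:520,405:645]=b
cv2.imwrite('pics/c1.png',o)
cv2.imwrite('pics/c2.png',cv2.resize(t[130:280,280:480],None,fx=4,fy=4,interpolation=cv2.INTER_CUBIC))
E
```

```text
(no output)
```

View pics/c1.png

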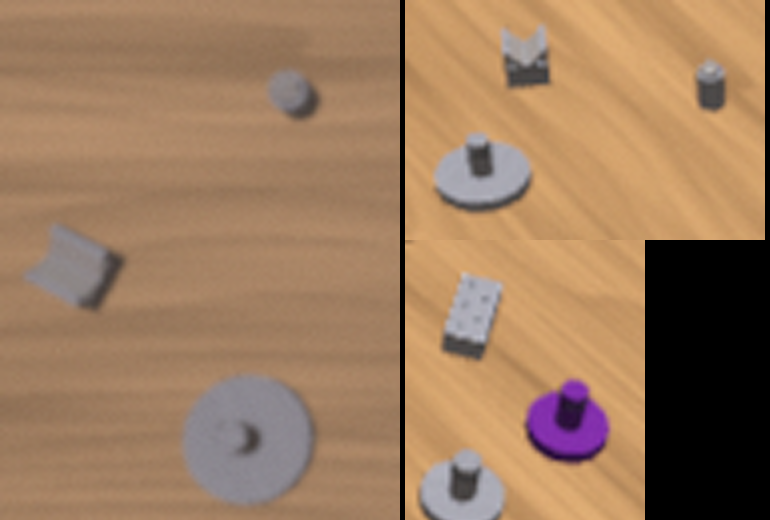

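View pics/c2.png

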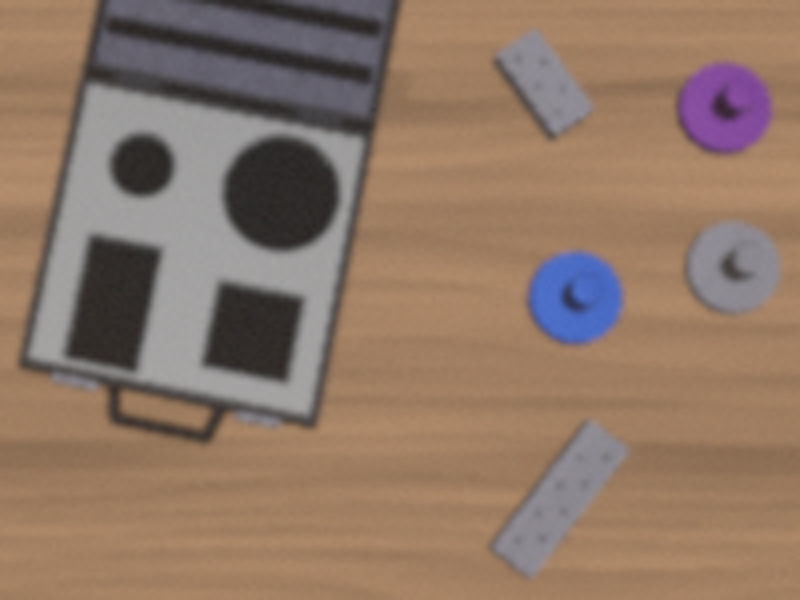

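```bash
cat > m.py <<'E'
from h import *
def masks(n,img,box,smax=75):
    x0,y0,x1,y1=box; hsv=cv2.cvtColor(cv2.GaussianBlur(img,(0,0),.6),cv2.COLOR_RGB2HSV)
    hsv=cv2.resize(hsv[y0:y1,x0:x1],None,fx=4,fy=4,interpolation=cv2.INTER_LINEAR)
    m=((hsv[...,1]<smax)|(hsv[...,2]<45)).astype(np.uint8)
    cs,_=cv2.findContours(m,cv2.RETR_EXTERNAL,cv2.CHAIN_APPROX_NONE)
    c=max(cs,key=cv2.contourArea)[:,0].astype(float)
    return (c+.5)/4-.5+[x0,y0]
def meas(n,img,box,z):
    c=masks(n,img,box); w=plane(n,c,z)
    f=(w*1e4).astype(np.float32); M=cv2.moments(f.reshape(-1,1,2)); r=cv2.minAreaRect(f)
    return np.round([M['m10']/M['m00']/10,M['m01']/M['m00']/10],1),"rect",np.round(np.array(r[0])/10,1),np.round(np.array(r[1])/10,1),round(r[2],1)
E
python3 - <<'E'
from m import *
t=cv2.imread('pics/top0.png')[:,:,::-1].copy(); s=cv2.imread('pics/side0.png')[:,:,::-1].copy()
B={'ind':((192,152,214,175),(278,132,294,150),.022),'vee':((132,192,164,220),(230,125,250,145),.02),
'block':((398,132,435,172),(386,214,408,242),.011),'flat':((447,182,480,212),(380,258,411,286),.006),'wide':((170,228,215,272),(212,148,246,176),.006),'long':((396,228,445,280),(300,258,352,284),.011)}
for k,(a,b,z) in B.items():
    print(k,meas('top',t,a,z)); print('   ',meas('side',s,b,z))
    for n,i,bb in(('top',t,a),('side',s,b)):
        h=cv2.cvtColor(i[bb[1]:bb[3],bb[0]:bb[2]].copy(),cv2.COLOR_RGB2HSV); 
        print('   S',np.percentile(h[...,1],[5,25,50,75,95]))
# pockets: dark blobs in case, mouth at z .024
g=cv2.GaussianBlur(t,(0,0),.6); hsv=cv2.cvtColor(g,cv2.COLOR_RGB2HSV)
x0,y0,x1,y1=284,145,378,245
v=cv2.resize(hsv[y0:y1,x0:x1,2],None,fx=4,fy=4)
f=v>90; cs,_=cv2.findContours((~f).astype(np.uint8),cv2.RETR_LIST,cv2.CHAIN_APPROX_NONE)
for c in cs:
    A=cv2.contourArea(c)
    if 1500<A<40000:
        p=(c[:,0]+.5)/4-.5+[x0,y0]; w=(plane('top',p,.024)*1e4).astype(np.float32); r=cv2.minAreaRect(w);M=cv2.moments(w.reshape(-1,1,2))
        print('pocket',p.mean(0).round(1),A,'m',round(M['m10']/M['m00']/10,1),round(M['m01']/M['m00']/10,1),np.array(r[0])/10,np.array(r[1])/10,r[2])
E
```

```text
ind (array([592.3, 274. ]), 'rect', array([592. , 273.9]), array([36.3, 28.6]), 45.9)
    (array([590.6, 272.1]), 'rect', array([590.2, 272.3]), array([72.2, 24.9]), 56.4)
   S [ 14.25  83.25 101.   102.   104.  ]
   S [ 11.  80. 123. 125. 128.]
vee (array([475.9, 411.9]), 'rect', array([476. , 412.5]), array([54.4, 45.6]), 63.0)
    (array([475. , 409.8]), 'rect', array([475.1, 412.5]), array([89.3, 42.8]), 61.1)
   S [ 11.    24.75  99.   102.   104.  ]
   S [  9.  21. 121. 124. 127.]
block (array([ 630.9, -285.1]), 'rect', array([ 631., -285.]), array([71.5, 39.6]), 35.3)
    (array([ 630.3, -282.3]), 'rect', array([ 629.8, -282.6]), array([84.8, 35.1]), 34.9)
   S [ 13.  74. 100. 101. 103.]
   S [ 13.  17. 122. 124. 126.]
flat (array([ 510.1, -406.6]), 'rect', array([ 509.9, -406.6]), array([63.5, 64.2]), 62.9)
    (array([ 511.1, -403.5]), 'rect', array([ 510.6, -404.4]), array([64.5, 65.5]), 86.5)
   S [ 12.  15.  87. 100. 102.]
   S [ 11.  15. 121. 124. 126.]
wide (array([366.5, 297.4]), 'rect', array([366.5, 297.3]), array([87.8, 87.5]), 46.5)
    (array([367.7, 300.6]), 'rec
[... 254 characters left out ...]
ct', array([ 358.7, -288. ]), array([ 48. , 106.2]), 51.8)
   S [ 12.  87. 100. 101. 103.]
   S [ 13.  17. 123. 125. 127.]
pocket [342.8 212.5] 6670.5 m 463.7 -94.0 [463.77875977 -93.91447754] [53.3618042  53.94384766] 78.78290557861328
pocket [307.8 205.5] 8365.0 m 481.7 -4.0 [481.59829102  -3.91286011] [45.42835083 79.84043579] 78.71095275878906
pocket [349.8 177.9] 9735.5 m 553.9 -112.0 [ 553.85424805 -111.83786621] [72.74557495 72.56181641] 44.888668060302734
pocket [315.1 170.9] 2701.0 m 571.9 -21.8 [571.87617187 -21.81262207] [38.32901306 37.69318237] 0.46423590183258057
pocket [345.5 151.8] 7665.0 m 621.3 -98.0 [615.67080078 -81.57982178] [ 52.51930542 196.42504883] 0.2350926250219345
```

The top picture shows the indenter at (203,163), the vee anvil at (148,207), the small flat anvil at (463,197) and the test block at (416,151). The look-alikes are the wide anvil at (192,250) and the long block at (420,255). The pockets are large round (350,178), small round (315,171), square (343,212) and oblong (308,205). Both views agree to about 3 mm.

```bash
cat > go.py <<'E'
# usage: go.py x y z jawdeg  (mm) -> total shift/turn in tool axes from the present pose
import sys; from h import *
def go(p,t,rot=None):
    r=R.from_quat(rot); x=r.apply([1,0,0]); y=r.apply([0,1,0])
    yaw=np.degrees(np.arctan2(y[1],y[0])); d=np.array(t[:3])-p
    turn=(yaw-t[3]+90)%180-90
    a=np.radians(yaw); Y=np.array([np.cos(a),np.sin(a),0]); X=np.array([-np.sin(a),np.cos(a),0])
    print("yaw %.1f at %s shift %s turn %.3f len %.0f"%(yaw,np.round(p,1),np.round([d@X,d@Y,-d[2]],1),np.radians(turn),np.linalg.norm(d)))
if __name__=="__main__":
    s=manip.observe(); p=s['eef_pos']*1e3; v=list(map(float,sys.argv[1:]))
    print('t',s['time'],'F',s['force'].round(1),'grip',round(s['grip_width'],3),round(s['finger_force'],1))
    for i in range(0,len(v),4): go(p,v[i:i+4],s['ee_rot']); p=np.array(v[i:i+3])
E
python3 go.py 540 200 300 69.2  510.5 -405 300 69.2
```

```text
t 0.1 F [ 0.3  0.3 -0.5] grip 0.997 0.0
yaw 69.2 at [240.  630.7 403.4] shift [-433.6 -295.7  103.4] turn -0.001 len 535
yaw 69.2 at [540. 200. 300.] shift [-187.7 -575.9   -0. ] turn -0.001 len 606
```

>>> play_rows(
  series=[
    [[-36, -24.6, 8.6], [0, 0, 0]],
    [[-72, -49.2, 17.2], [0, 0, 0]],
    [[-108, -73.8, 25.8], [0, 0, 0]],
    [[-144.5, -98.5, 34.5], [0, 0, 0]],
  ],
  jaw=0.0,
)

```text
time: 0.5
eef_pos: [0.3405, 0.4859, 0.3693]
ee_rot: [0.181, 0.984, -0.0, -0.0]
force: [0.2, 0.6, -0.1]
grip_width: 0.496
finger_force: 0.0
```

>>> play_rows(
  series=[
    [[-36, -24.6, 8.6], [0, 0, 0]],
    [[-72, -49.2, 17.2], [0, 0, 0]],
    [[-108, -73.8, 25.8], [0, 0, 0]],
    [[-144.5, -98.5, 34.5], [0, 0, 0]],
  ],
)

```text
time: 0.9
eef_pos: [0.4406, 0.3423, 0.335]
ee_rot: [0.181, 0.984, -0.0, -0.0]
force: [0.1, 0.3, 0.4]
grip_width: 0.498
finger_force: 0.0
```

>>> play_rows(
  series=[
    [[-36, -24.6, 8.6], [0, 0, 0]],
    [[-72, -49.2, 17.2], [0, 0, 0]],
    [[-108, -73.8, 25.8], [0, 0, 0]],
    [[-144.5, -98.5, 34.5], [0, 0, 0]],
  ],
)

```text
time: 1.3
eef_pos: [0.5406, 0.1988, 0.3005]
ee_rot: [0.181, 0.983, -0.0, -0.0]
force: [0.8, 0.1, 0.2]
grip_width: 0.501
finger_force: 0.0
```

>>> play_rows(
  series=[
    [[-12.5, -38.4, 0], [0, 0, 0]],
    [[-25, -76.8, 0], [0, 0, 0]],
    [[-37.5, -115.2, 0], [0, 0, 0]],
    [[-50, -153.6, 0], [0, 0, 0]],
    [[-62.6, -192, 0], [0, 0, 0]],
  ],
)

```text
time: 1.8
eef_pos: [0.5298, -0.0028, 0.3008]
ee_rot: [0.181, 0.984, 0.0, -0.0]
force: [0.4, 0.6, -0.2]
grip_width: 0.506
finger_force: 0.0
```

>>> play_rows(
  series=[
    [[-12.5, -38.4, 0], [0, 0, 0]],
    [[-25, -76.8, 0], [0, 0, 0]],
    [[-37.5, -115.2, 0], [0, 0, 0]],
    [[-50, -153.6, 0], [0, 0, 0]],
    [[-62.6, -192, 0], [0, 0, 0]],
  ],
)

```text
time: 2.3
eef_pos: [0.5199, -0.2045, 0.3008]
ee_rot: [0.181, 0.983, 0.0, -0.0]
force: [-0.1, 0.9, -0.7]
grip_width: 0.501
finger_force: 0.0
```

>>> play_rows(
  series=[
    [[-12.5, -38.4, 0], [0, 0, 0]],
    [[-25, -76.8, 0], [0, 0, 0]],
    [[-37.5, -115.2, 0], [0, 0, 0]],
    [[-50, -153.6, 0], [0, 0, 0]],
    [[-62.6, -192, 0], [0, 0, 0]],
  ],
)

```text
time: 2.8
eef_pos: [0.5102, -0.4062, 0.3006]
ee_rot: [0.181, 0.983, 0.0, -0.0]
force: [0.1, 0.1, -0.0]
grip_width: 0.499
finger_force: 0.0
```

```bash
python3 go.py 510.5 -405 300 69.2  510.5 -405 215 69.2
```

```text
t 2.8 F [ 0.1  0.1 -0. ] grip 0.499 0.0
yaw 69.1 at [ 510.2 -406.2  300.6] shift [0.2 1.2 0.6] turn -0.001 len 1
yaw 69.1 at [ 510.5 -405.   300. ] shift [ 0.  0. 85.] turn -0.001 len 85
```

>>> play_rows(
  series=[
    [[0, 1, 30], [0, 0, 0]],
    [[0, 1, 60], [0, 0, 0]],
    [[0, 1, 85], [0, 0, 0]],
    [[0, 1, 95], [0, 0, 0]],
    [[0, 1, 95], [0, 0, 0]],
  ],
)

```text
time: 3.3
eef_pos: [0.5104, -0.4031, 0.2039]
ee_rot: [0.181, 0.983, 0.001, -0.002]
force: [0.0, -0.5, -0.5]
grip_width: 0.497
finger_force: 0.0
```

```bash
python3 - <<'E'
from h import *
s=cv2.cvtColor(manip.get_image('side'),cv2.COLOR_RGB2BGR); t=cv2.cvtColor(manip.get_image('top'),cv2.COLOR_RGB2BGR)
o=np.zeros((520,800,3),np.uint8)
o[:,:400]=cv2.resize(s[190:320,345:445],None,fx=4,fy=4,interpolation=3);o[:,400:]=cv2.resize(t[140:270,410:510],None,fx=4,fy=4,interpolation=3)
cv2.imwrite('pics/g1.png',o); print(manip.observe()['force'])
for z in (0.205-.173,.205-.155): print(proj('side',[.5105,-.405,z]))
E
```

```text
[-0.34248929 -0.30783845 -0.03363557]
[[395.10782274 267.54998606]]
[[395.79308892 263.50385547]]
```

View pics/g1.png

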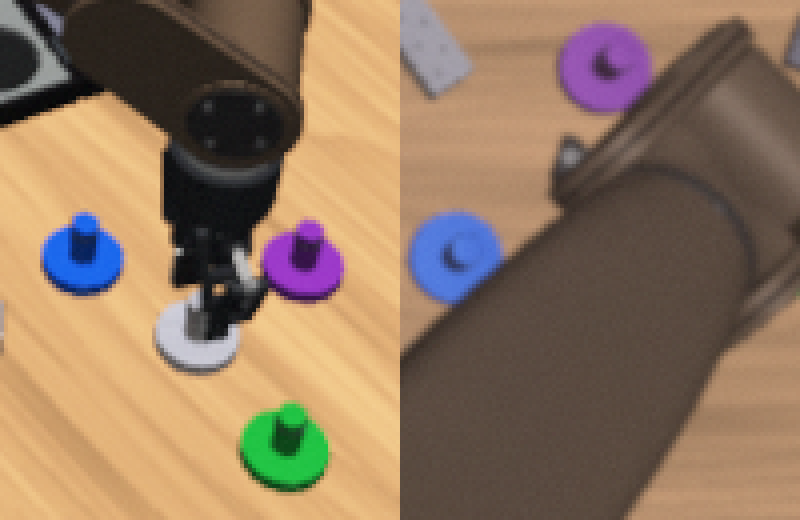

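```bash
python3 - <<'E'
from h import *
a=np.radians(69.2);u=np.array([np.cos(a),np.sin(a)])
for sgn in(-1,1):
  for off in(.021,.03):
    for z in(.02,.032,.045):
        xy=np.array([.5104,-.4031])+sgn*off*u
        print(sgn,off,z,((proj('side',[*xy,z])[0]-[345,190])*4+1.5).round())
E
```

```text
-1 0.021 0.02 [209. 344.]
-1 0.021 0.032 [211. 333.]
-1 0.021 0.045 [213. 322.]
-1 0.03 0.02 [214. 354.]
-1 0.03 0.032 [216. 343.]
-1 0.03 0.045 [218. 332.]
1 0.021 0.02 [187. 298.]
1 0.021 0.032 [189. 287.]
1 0.021 0.045 [191. 276.]
1 0.03 0.02 [183. 288.]
1 0.03 0.032 [185. 278.]
1 0.03 0.045 [186. 266.]
```

The finger tips straddle the grey stem, at crop (212,338), with the tips about 32 mm up as expected. Next I lower a little and close.

>>> play_rows(
  series=[
    [[0, -1, 8], [0, 0, 0]],
    [[0, -1, 8], [0, 0, 0]],
  ],
)

```text
time: 3.6
eef_pos: [0.5108, -0.4048, 0.1986]
ee_rot: [0.181, 0.984, -0.0, 0.0]
force: [0.1, -0.1, 0.3]
grip_width: 0.501
finger_force: 0.0
```

>>> play_rows(
  series=[
    [[0, 0, 0], [0, 0, 0]],
    [[0, 0, 0], [0, 0, 0]],
    [[0, 0, 0], [0, 0, 0]],
    [[0, 0, 0], [0, 0, 0]],
    [[0, 0, 0], [0, 0, 0]],
  ],
  jaw=-1,
)

```text
time: 4.1
eef_pos: [0.5109, -0.4051, 0.1992]
ee_rot: [0.181, 0.984, -0.001, 0.0]
force: [-1.4, -0.0, 4.9]
grip_width: 0.206
finger_force: 59.1
```

```bash
python3 go.py 510.5 -405 260 69.2 553.9 -112 260 69.2
```

```text
t 4.1 F [-1.4 -0.   4.9] grip 0.206 59.1
yaw 69.2 at [ 510.9 -405.1  199.2] shift [  0.4  -0.1 -60.8] turn -0.001 len 61
yaw 69.2 at [ 510.5 -405.   260. ] shift [ 63.7 289.3  -0. ] turn -0.001 len 296
```

>>> play_rows(
  series=[
    [[0, 0, -10], [0, 0, 0]],
    [[0, 0, -30], [0, 0, 0]],
    [[0, 0, -55], [0, 0, 0]],
    [[0, 0, -75], [0, 0, 0]],
  ],
)

```text
time: 4.5
eef_pos: [0.5104, -0.4042, 0.2731]
ee_rot: [0.181, 0.983, 0.001, -0.001]
force: [-0.4, -0.6, -2.2]
grip_width: 0.211
finger_force: 58.7
```

>>> play_rows(
  series=[
    [[3, 14, 0], [0, 0, 0]],
    [[9, 42, 0], [0, 0, 0]],
    [[16, 74, 0], [0, 0, 0]],
    [[24, 108, 0], [0, 0, 0]],
    [[32, 144, 0], [0, 0, 0]],
  ],
)

```text
time: 5.0
eef_pos: [0.5312, -0.2561, 0.2708]
ee_rot: [0.181, 0.983, 0.001, -0.002]
force: [-0.4, -0.1, -3.2]
grip_width: 0.209
finger_force: 58.8
```

>>> play_rows(
  series=[
    [[8, 36, 0], [0, 0, 0]],
    [[16, 72, 0], [0, 0, 0]],
    [[24, 108, 0], [0, 0, 0]],
    [[30, 135, 0], [0, 0, 0]],
    [[32, 145, 0], [0, 0, 0]],
  ],
)

```text
time: 5.5
eef_pos: [0.5526, -0.1081, 0.2708]
ee_rot: [0.179, 0.984, 0.001, -0.002]
force: [-0.1, -0.1, -2.8]
grip_width: 0.212
finger_force: 58.8
```

```bash
python3 go.py 553.9 -112 216 69.2; python3 - <<'E'
from m import *
s=manip.get_image('side')
cv2.imwrite('pics/p1.png',cv2.resize(s[120:250,270:430],None,fx=4,fy=4,interpolation=3)[:,:,::-1])
E
```

```text
t 5.5 F [-0.1 -0.1 -2.8] grip 0.212 58.8
yaw 69.3 at [ 552.6 -108.1  270.8] shift [-2.6 -3.2 54.8] turn 0.002 len 55
```

View pics/p1.png

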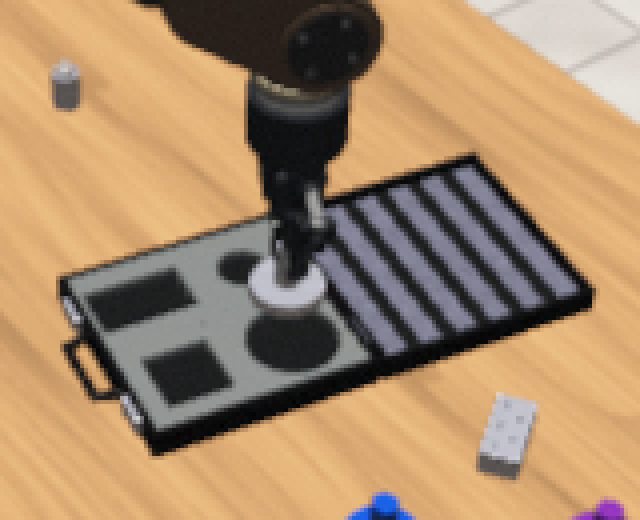

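The anvil hangs level at crop (287,287), above the large round pocket at (292,343). Next I settle and measure that pocket in the side view as well.

>>> play_rows(
  series=[
    [[0, 0, 10], [0, 0, 0]],
    [[0, 0, 20], [0, 0, 0]],
    [[0, 0, 20], [0, 0, 0]],
    [[0, 0, 20], [0, 0, 0]],
  ],
)

```text
time: 5.95
eef_pos: [0.5533, -0.1128, 0.2521]
ee_rot: [0.182, 0.983, 0.0, -0.001]
force: [-0.4, 0.4, -3.4]
grip_width: 0.208
finger_force: 58.9
```

```bash
python3 go.py 553.9 -112 216 69.2; python3 - <<'E'
from h import *
print(plane('side',[(343-.4,205.7-.4)],.020)*1e3)
print(((proj('side',[[.5539,-.112,.02],[.5719,-.0218,.02],[.4637,-.094,.02],[.4817,-.004,.02]])-[270,120])*4+1.5).round())
E
```

```text
t 5.95 F [-0.4  0.4 -3.4] grip 0.208 58.9
yaw 69.1 at [ 553.3 -112.8  252.1] shift [-0.3  1.  36.1] turn -0.002 len 36
[[ 551.85819737 -113.67718574]]
[[293. 340.]
 [243. 269.]
 [188. 375.]
 [141. 302.]]
```

>>> play_rows(
  series=[
    [[0, 0, 10], [0, 0, 0]],
    [[0, 0, 20], [0, 0, 0]],
    [[0, 0, 28], [0, 0, 0]],
    [[0, 0, 32], [0, 0, 0]],
    [[0, 0, 33], [0, 0, 0]],
  ],
)

```text
time: 6.45
eef_pos: [0.5534, -0.1117, 0.2191]
ee_rot: [0.181, 0.983, 0.0, -0.001]
force: [0.4, -0.6, -2.8]
grip_width: 0.211
finger_force: 58.9
```

>>> play_rows(
  series=[
    [[0, 0, 1], [0, 0, 0]],
    [[0, 0, 2], [0, 0, 0]],
    [[0, 0, 2], [0, 0, 0]],
  ],
)

```text
time: 6.75
eef_pos: [0.5538, -0.1118, 0.2185]
ee_rot: [0.181, 0.984, -0.0, 0.0]
force: [0.2, -0.3, -3.0]
grip_width: 0.204
finger_force: 58.9
```

>>> play_rows(
  series=[
    [[0, 0, 1], [0, 0, 0]],
    [[0, 0, 1], [0, 0, 0]],
  ],
)

```text
time: 6.95
eef_pos: [0.5537, -0.1118, 0.2173]
ee_rot: [0.181, 0.984, -0.0, 0.0]
force: [0.1, -0.1, -3.2]
grip_width: 0.211
finger_force: 58.9
```

>>> play_rows(
  series=[
    [[0, 0, 1], [0, 0, 0]],
    [[0, 0, 1], [0, 0, 0]],
  ],
)

```text
time: 7.15
eef_pos: [0.5537, -0.1118, 0.2161]
ee_rot: [0.181, 0.984, 0.0, -0.0]
force: [0.1, 0.5, -3.6]
grip_width: 0.206
finger_force: 58.9
```

>>> play_rows(
  series=[
    [[0, 0, 1], [0, 0, 0]],
    [[0, 0, 1], [0, 0, 0]],
  ],
)

```text
time: 7.35
eef_pos: [0.5537, -0.1118, 0.2152]
ee_rot: [0.181, 0.984, -0.0, 0.0]
force: [-0.4, 0.1, -3.2]
grip_width: 0.215
finger_force: 59.1
```

>>> play_rows(
  series=[
    [[0, 0, 0.7], [0, 0, 0]],
    [[0, 0, 0.7], [0, 0, 0]],
  ],
)

```text
time: 7.55
eef_pos: [0.5538, -0.1119, 0.2152]
ee_rot: [0.181, 0.984, -0.0, -0.0]
force: [-2.8, 1.0, 2.7]
grip_width: 0.208
finger_force: 59.4
```

>>> play_rows(
  series=[
    [[0, 0, 0], [0, 0, 0]],
    [[0, 0, 0], [0, 0, 0]],
    [[0, 0, 0], [0, 0, 0]],
    [[0, 0, 0], [0, 0, 0]],
  ],
  jaw=0,
)

```text
time: 7.95
eef_pos: [0.5538, -0.1119, 0.2146]
ee_rot: [0.181, 0.983, -0.0, 0.0]
force: [0.6, 1.0, -0.4]
grip_width: 0.504
finger_force: 0.0
```

>>> play_rows(
  series=[
    [[0, 0, -10], [0, 0, 0]],
    [[0, 0, -30], [0, 0, 0]],
    [[0, 0, -55], [0, 0, 0]],
    [[0, 0, -70], [0, 0, 0]],
  ],
)

```text
time: 8.35
eef_pos: [0.5543, -0.1121, 0.2872]
ee_rot: [0.181, 0.984, -0.0, 0.002]
force: [-1.0, -0.5, 1.1]
grip_width: 0.499
finger_force: 0.0
```

```bash
python3 go.py 591.5 273 260 69.2 591.5 273 179 69.2
```

```text
t 8.35 F [-1.  -0.5  1.1] grip 0.499 0.0
yaw 69.2 at [ 554.3 -112.1  287.2] shift [102.2 373.1  27.2] turn -0.001 len 388
yaw 69.2 at [591.5 273.  260. ] shift [ 0.  0. 81.] turn -0.001 len 81
```

>>> play_rows(
  series=[
    [[10.2, 37.3, 2.5], [0, 0, 0]],
    [[20.4, 74.6, 5], [0, 0, 0]],
    [[30.6, 112, 7.5], [0, 0, 0]],
    [[40.8, 149.3, 10], [0, 0, 0]],
    [[51, 186.6, 12.5], [0, 0, 0]],
  ],
  jaw=0.3,
)

```text
time: 8.85
eef_pos: [0.5724, 0.0822, 0.2725]
ee_rot: [0.181, 0.983, 0.0, 0.0]
force: [-0.4, 0.3, -0.1]
grip_width: 0.652
finger_force: 0.0
```

>>> play_rows(
  series=[
    [[10.2, 37.3, 2.5], [0, 0, 0]],
    [[20.4, 74.6, 5], [0, 0, 0]],
    [[30.6, 112, 7.5], [0, 0, 0]],
    [[43, 157, 10], [0, 0, 0]],
    [[51.2, 186.6, 12.5], [0, 0, 0]],
  ],
)

```text
time: 9.35
eef_pos: [0.5908, 0.276, 0.26]
ee_rot: [0.18, 0.984, 0.0, 0.0]
force: [0.4, 1.2, 0.2]
grip_width: 0.655
finger_force: 0.0
```

>>> play_rows(
  series=[
    [[0, 0, 10], [0, 0, 0]],
    [[0, 0, 10], [0, 0, 0]],
    [[0, 0, 10], [0, 0, 0]],
  ],
)

```text
time: 9.65
eef_pos: [0.5908, 0.2724, 0.249]
ee_rot: [0.181, 0.983, -0.001, -0.001]
force: [0.3, -0.4, -0.0]
grip_width: 0.648
finger_force: 0.0
```

```bash
python3 go.py 591.5 273 182 69.2; python3 - <<'E'
from h import *
s=manip.get_image('side');t=manip.get_image('top')
o=np.zeros((400,800,3),np.uint8)
o[:,:400]=cv2.resize(s[80:180,230:330],None,fx=4,fy=4,interpolation=3);o[:,400:]=cv2.resize(t[130:230,280:380],None,fx=4,fy=4,interpolation=3)
cv2.imwrite('pics/g2.png',o[:,:,::-1])
E
```

```text
t 9.65 F [ 0.3 -0.4 -0. ] grip 0.648 0.0
yaw 69.1 at [590.8 272.4 249. ] shift [-0.4  0.9 67. ] turn -0.001 len 67
```

View pics/g2.png

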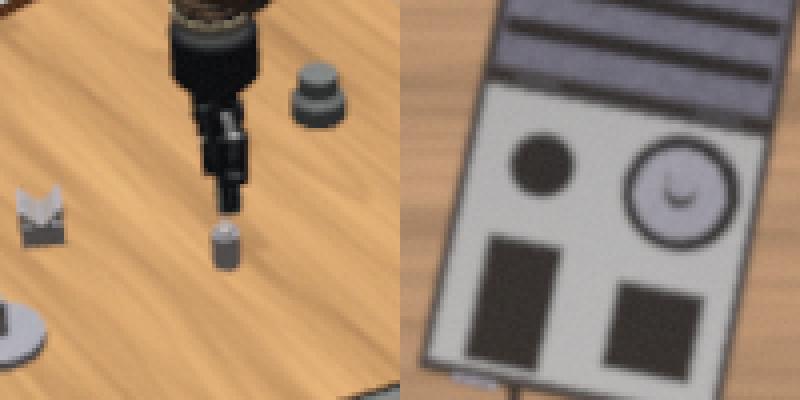

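The flat anvil sits centred in the large round pocket at crop (681,192). The gripper is lined up above the indenter at crop (226,245), so I lower and grip.

>>> play_rows(
  series=[
    [[0, 1, 20], [0, 0, 0]],
    [[0, 1, 45], [0, 0, 0]],
    [[0, 1, 60], [0, 0, 0]],
    [[0, 1, 67], [0, 0, 0]],
    [[0, 1, 67], [0, 0, 0]],
  ],
)

```text
time: 10.25
eef_pos: [0.5911, 0.2736, 0.1815]
ee_rot: [0.181, 0.983, -0.0, -0.001]
force: [-0.5, 0.4, 0.4]
grip_width: 0.652
finger_force: 0.0
```

>>> play_rows(
  series=[
    [[0, 0, 0], [0, 0, 0]],
    [[0, 0, 0], [0, 0, 0]],
    [[0, 0, 0], [0, 0, 0]],
    [[0, 0, 0], [0, 0, 0]],
    [[0, 0, 0], [0, 0, 0]],
  ],
  jaw=-1,
)

```text
time: 10.75
eef_pos: [0.5921, 0.2744, 0.1842]
ee_rot: [0.181, 0.984, 0.0, 0.001]
force: [0.1, -1.1, 6.0]
grip_width: 0.276
finger_force: 59.5
```

>>> play_rows(
  series=[
    [[0, 0, -10], [0, 0, 0]],
    [[0, 0, -30], [0, 0, 0]],
    [[0, 0, -55], [0, 0, 0]],
    [[0, 0, -60], [0, 0, 0]],
    [[0, 0, -60], [0, 0, 0]],
  ],
)

```text
time: 11.25
eef_pos: [0.5915, 0.2744, 0.2435]
ee_rot: [0.181, 0.984, 0.001, 0.001]
force: [0.4, 0.0, -0.9]
grip_width: 0.28
finger_force: 59.0
```

```bash
python3 go.py 571.9 -21.8 242 69.2 571.9 -21.8 198 69.2
```

```text
t 11.25 F [ 0.4  0.  -0.9] grip 0.28 59.0
yaw 69.2 at [591.5 274.4 243.5] shift [ -87.1 -283.8    1.5] turn -0.001 len 297
yaw 69.2 at [571.9 -21.8 242. ] shift [ 0.  0. 44.] turn -0.001 len 44
```

>>> play_rows(
  series=[
    [[-4.5, -14, 0], [0, 0, 0]],
    [[-13, -42, 0], [0, 0, 0]],
    [[-23, -74, 0], [0, 0, 0]],
    [[-33, -108, 0], [0, 0, 0]],
    [[-43.5, -142, 0], [0, 0, 0]],
  ],
)

```text
time: 11.75
eef_pos: [0.5802, 0.124, 0.2404]
ee_rot: [0.181, 0.984, -0.001, -0.002]
force: [1.0, 0.3, -1.7]
grip_width: 0.28
finger_force: 59.1
```

>>> play_rows(
  series=[
    [[-11, -36, 0], [0, 0, 0]],
    [[-22, -72, 0], [0, 0, 0]],
    [[-33, -108, 0], [0, 0, 0]],
    [[-41, -134, 0], [0, 0, 0]],
    [[-43.5, -142, 0], [0, 0, 0]],
  ],
)

```text
time: 12.25
eef_pos: [0.5704, -0.0252, 0.2408]
ee_rot: [0.183, 0.983, -0.0, -0.002]
force: [-0.6, -0.4, -1.1]
grip_width: 0.277
finger_force: 59.2
```

>>> play_rows(
  series=[
    [[0, 0, 5], [0, 0, 0]],
    [[0, 0, 10], [0, 0, 0]],
    [[0, 0, 10], [0, 0, 0]],
    [[0, 0, 10], [0, 0, 0]],
  ],
)

```text
time: 12.65
eef_pos: [0.5714, -0.021, 0.2318]
ee_rot: [0.18, 0.984, 0.0, -0.001]
force: [0.1, 0.4, -1.6]
grip_width: 0.279
finger_force: 59.1
```

```bash
python3 go.py 571.9 -21.8 204 69.2
```

```text
t 12.65 F [ 0.1  0.4 -1.6] grip 0.279 59.1
yaw 69.3 at [571.4 -21.  231.8] shift [-0.8 -0.6 27.8] turn 0.001 len 28
```

>>> play_rows(
  series=[
    [[0, 0, 8], [0, 0, 0]],
    [[0, 0, 18], [0, 0, 0]],
    [[0, 0, 25], [0, 0, 0]],
    [[0, 0, 28], [0, 0, 0]],
    [[0, 0, 28], [0, 0, 0]],
  ],
)

```text
time: 13.15
eef_pos: [0.5712, -0.0221, 0.2035]
ee_rot: [0.181, 0.984, 0.0, -0.001]
force: [-0.1, 0.1, -2.0]
grip_width: 0.285
finger_force: 59.1
```

>>> play_rows(
  series=[
    [[0, 0, 1], [0, 0, 0]],
    [[0, 0, 2], [0, 0, 0]],
    [[0, 0, 2], [0, 0, 0]],
  ],
)

```text
time: 13.45
eef_pos: [0.5717, -0.0222, 0.2027]
ee_rot: [0.181, 0.983, 0.0, 0.0]
force: [-0.6, -0.4, -1.5]
grip_width: 0.279
finger_force: 59.1
```

>>> play_rows(
  series=[
    [[0, 0, 1], [0, 0, 0]],
    [[0, 0, 1], [0, 0, 0]],
  ],
)

```text
time: 13.65
eef_pos: [0.5716, -0.0222, 0.2016]
ee_rot: [0.181, 0.983, 0.0, 0.0]
force: [0.3, 0.3, -1.1]
grip_width: 0.279
finger_force: 59.1
```

>>> play_rows(
  series=[
    [[0, 0, 1], [0, 0, 0]],
    [[0, 0, 1], [0, 0, 0]],
  ],
)

```text
time: 13.85
eef_pos: [0.5715, -0.0221, 0.2004]
ee_rot: [0.181, 0.984, 0.0, -0.0]
force: [0.0, -0.1, -1.8]
grip_width: 0.283
finger_force: 59.1
```

>>> play_rows(
  series=[
    [[0, 0, 1], [0, 0, 0]],
    [[0, 0, 1], [0, 0, 0]],
  ],
)

```text
time: 14.05
eef_pos: [0.5718, -0.0222, 0.2002]
ee_rot: [0.181, 0.984, -0.0, -0.0]
force: [-3.4, 0.6, 3.8]
grip_width: 0.28
finger_force: 59.6
```

>>> play_rows(
  series=[
    [[0, 0, 0], [0, 0, 0]],
    [[0, 0, 0], [0, 0, 0]],
    [[0, 0, 0], [0, 0, 0]],
    [[0, 0, 0], [0, 0, 0]],
  ],
  jaw=0,
)

```text
time: 14.45
eef_pos: [0.5716, -0.0222, 0.1995]
ee_rot: [0.181, 0.983, 0.0, 0.0]
force: [-0.8, -0.7, 0.2]
grip_width: 0.497
finger_force: 0.0
```

>>> play_rows(
  series=[
    [[0, 0, -10], [0, 0, 0]],
    [[0, 0, -30], [0, 0, 0]],
    [[0, 0, -55], [0, 0, 0]],
    [[0, 0, -70], [0, 0, 0]],
    [[0, 0, -70], [0, 0, 0]],
  ],
)

```text
time: 14.95
eef_pos: [0.5727, -0.0223, 0.273]
ee_rot: [0.181, 0.984, -0.0, 0.003]
force: [0.2, 0.3, 1.2]
grip_width: 0.503
finger_force: 0.0
```

```bash
python3 go.py 475.5 411.5 240 63
```

```text
t 14.95 F [0.2 0.3 1.2] grip 0.503 0.0
yaw 69.2 at [572.7 -22.3 273. ] shift [245.2 370.9  33. ] turn 0.108 len 446
```

>>> play_rows(
  series=[
    [[19.6, 29.7, 2.4], [0, 0, 0]],
    [[39.2, 59.4, 4.8], [0, 0, 0]],
    [[58.8, 89.1, 7.2], [0, 0, 0]],
    [[78.4, 118.8, 9.6], [0, 0, 0]],
    [[98, 148.5, 12], [0, 0, 0]],
  ],
  jaw=0.7,
)

```text
time: 15.45
eef_pos: [0.5319, 0.1527, 0.2563]
ee_rot: [0.181, 0.983, -0.0, -0.001]
force: [-0.2, -0.8, -1.1]
grip_width: 0.846
finger_force: 0.0
```

>>> play_rows(
  series=[
    [[19.6, 29.7, 2.4], [0, 0, 0]],
    [[39.2, 59.4, 4.8], [0, 0, 0]],
    [[58.8, 89.1, 7.2], [0, 0, 0]],
    [[78.4, 118.8, 9.6], [0, 0, 0]],
    [[98, 148.5, 12], [0, 0, 0]],
  ],
)

```text
time: 15.95
eef_pos: [0.4932, 0.3263, 0.2442]
ee_rot: [0.181, 0.984, -0.001, -0.001]
force: [1.0, 0.1, -0.0]
grip_width: 0.851
finger_force: 0.0
```

>>> play_rows(
  series=[
    [[19.6, 29.7, 2], [0, 0, 0.05]],
    [[39.2, 59.4, 4], [0, 0, 0.1]],
    [[48.5, 74, 5], [0, 0, 0.108]],
    [[48.5, 74, 5], [0, 0, 0.108]],
    [[48.5, 74, 5], [0, 0, 0.108]],
  ],
)

```text
time: 16.45
eef_pos: [0.4746, 0.4114, 0.2393]
ee_rot: [0.233, 0.972, -0.001, -0.001]
force: [1.1, -0.0, -0.0]
grip_width: 0.843
finger_force: 0.0
```

```bash
python3 go.py 475.5 411.5 177 63; python3 - <<'E'
from h import *
s=manip.get_image('side');t=manip.get_image('top')
o=np.zeros((400,800,3),np.uint8)
o[:,:400]=cv2.resize(s[80:180,190:290],None,fx=4,fy=4,interpolation=3);o[:,400:]=cv2.resize(t[130:230,280:380],None,fx=4,fy=4,interpolation=3)
cv2.imwrite('pics/g3.png',o[:,:,::-1])
E
```

```text
t 16.45 F [ 1.1 -0.  -0. ] grip 0.843 0.0
yaw 63.0 at [474.6 411.4 239.3] shift [-0.7  0.5 62.3] turn 0.001 len 62
```

View pics/g3.png

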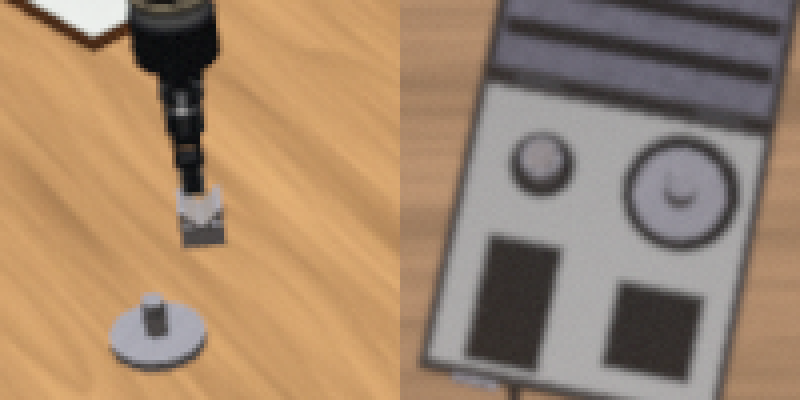

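The indenter stands in the small round pocket at crop (541,163), and the gripper is above the vee anvil at crop (202,220). Down and grip.

>>> play_rows(
  series=[
    [[0, 0, 20], [0, 0, 0]],
    [[0, 0, 40], [0, 0, 0]],
    [[0, 0, 55], [0, 0, 0]],
    [[0, 0, 61], [0, 0, 0]],
    [[0, 0, 61], [0, 0, 0]],
  ],
)

```text
time: 17.05
eef_pos: [0.475, 0.4108, 0.1784]
ee_rot: [0.234, 0.972, -0.001, -0.001]
force: [-0.9, -0.8, -0.0]
grip_width: 0.848
finger_force: 0.0
```

>>> play_rows(
  series=[
    [[0, 0, 0], [0, 0, 0]],
    [[0, 0, 0], [0, 0, 0]],
    [[0, 0, 0], [0, 0, 0]],
    [[0, 0, 0], [0, 0, 0]],
    [[0, 0, 0], [0, 0, 0]],
  ],
  jaw=-1,
)

```text
time: 17.55
eef_pos: [0.4757, 0.4119, 0.181]
ee_rot: [0.234, 0.972, 0.001, 0.001]
force: [-0.4, -0.9, 6.3]
grip_width: 0.451
finger_force: 64.6
```

>>> play_rows(
  series=[
    [[0, 0, -10], [0, 0, 0]],
    [[0, 0, -30], [0, 0, 0]],
    [[0, 0, -55], [0, 0, 0]],
    [[0, 0, -70], [0, 0, 0]],
    [[0, 0, -70], [0, 0, 0]],
  ],
)

```text
time: 18.05
eef_pos: [0.4756, 0.412, 0.2519]
ee_rot: [0.234, 0.972, 0.002, 0.002]
force: [1.2, 0.4, -3.1]
grip_width: 0.453
finger_force: 63.5
```

```bash
python3 go.py 463.7 -94 245 78.7; python3 go.py 500 160 245 63 463.7 -94 245 63;
```

```text
t 18.05 F [ 1.2  0.4 -3.1] grip 0.453 63.5
yaw 63.0 at [475.6 412.  251.9] shift [-219.4 -456.2    6.9] turn -0.275 len 506
t 18.05 F [ 1.2  0.4 -3.1] grip 0.453 63.5
yaw 63.0 at [475.6 412.  251.9] shift [-136.3 -213.4    6.9] turn -0.000 len 253
yaw 63.0 at [500. 160. 245.] shift [ -83.1 -242.8   -0. ] turn -0.000 len 257
```

>>> play_rows(
  series=[
    [[-10, -15, 0], [0, 0, 0]],
    [[-28, -44, 0], [0, 0, 0]],
    [[-48, -75, 0], [0, 0, 0]],
    [[-69, -108, 0], [0, 0, 0]],
    [[-90, -141, 0], [0, 0, 0]],
  ],
)

```text
time: 18.55
eef_pos: [0.4901, 0.2428, 0.2474]
ee_rot: [0.234, 0.972, -0.001, -0.002]
force: [0.6, -0.3, -4.2]
grip_width: 0.451
finger_force: 63.4
```

>>> play_rows(
  series=[
    [[-23, -36, 0], [0, 0, 0]],
    [[-46, -72, 0], [0, 0, 0]],
    [[-57, -104, 0], [0, 0, 0]],
    [[-68, -136, 0], [0, 0, 0]],
    [[-79, -168, 0], [0, 0, 0]],
  ],
)

```text
time: 19.05
eef_pos: [0.4836, 0.0576, 0.2477]
ee_rot: [0.234, 0.972, -0.0, -0.002]
force: [0.8, -0.8, -4.3]
grip_width: 0.453
finger_force: 63.4
```

>>> play_rows(
  series=[
    [[-11, -33, 0], [0, 0, -0.05]],
    [[-22, -66, 0], [0, 0, -0.12]],
    [[-33, -99, 0], [0, 0, -0.19]],
    [[-43, -127, 0], [0, 0, -0.25]],
    [[-50, -147, 0], [0, 0, -0.275]],
  ],
)

```text
time: 19.55
eef_pos: [0.4613, -0.096, 0.2479]
ee_rot: [0.098, 0.995, 0.0, -0.002]
force: [-0.1, 0.1, -4.1]
grip_width: 0.45
finger_force: 63.4
```

>>> play_rows(
  series=[
    [[0, 0, 5], [0, 0, 0]],
    [[0, 0, 10], [0, 0, 0]],
    [[0, 0, 10], [0, 0, 0]],
    [[0, 0, 10], [0, 0, 0]],
  ],
)

```text
time: 19.95
eef_pos: [0.4625, -0.0933, 0.2386]
ee_rot: [0.098, 0.995, 0.0, -0.001]
force: [0.5, 0.3, -4.9]
grip_width: 0.452
finger_force: 63.4
```

```bash
python3 go.py 463.7 -94 201 78.7; python3 - <<'E'
from h import *
s=manip.get_image('side')
cv2.imwrite('pics/p3.png',cv2.resize(s[120:250,270:430],None,fx=4,fy=4,interpolation=3)[:,:,::-1])
E
```

```text
t 19.95 F [ 0.5  0.3 -4.9] grip 0.452 63.4
yaw 78.8 at [462.5 -93.3 238.6] shift [-1.3 -0.5 37.6] turn 0.001 len 38
```

View pics/p3.png

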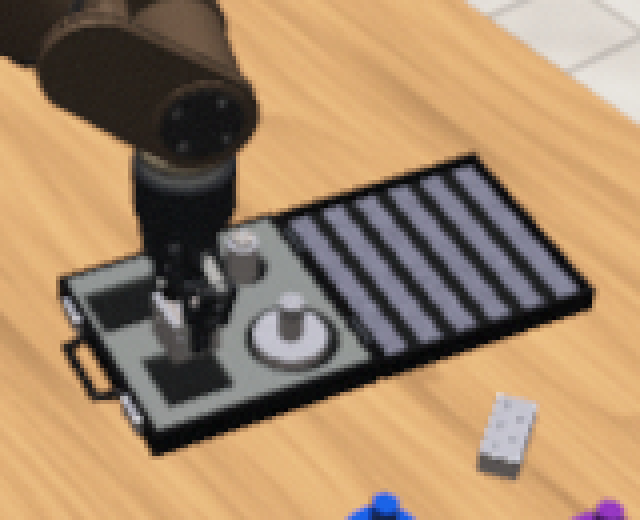

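The vee anvil hangs square over its pocket at crop (188,378), with the indenter and the flat anvil seated. Next I lower it with a force watch.

>>> play_rows(
  series=[
    [[-1, 0, 10], [0, 0, 0]],
    [[-1, 0, 22], [0, 0, 0]],
    [[-1, 0, 32], [0, 0, 0]],
    [[-1, 0, 37], [0, 0, 0]],
    [[-1, 0, 37], [0, 0, 0]],
  ],
)

```text
time: 20.5
eef_pos: [0.4633, -0.0941, 0.201]
ee_rot: [0.098, 0.995, 0.0, -0.001]
force: [-0.1, -0.0, -4.4]
grip_width: 0.452
finger_force: 63.4
```

>>> play_rows(
  series=[
    [[0, 0, 1], [0, 0, 0]],
    [[0, 0, 2], [0, 0, 0]],
    [[0, 0, 2], [0, 0, 0]],
  ],
)

```text
time: 20.8
eef_pos: [0.4641, -0.0944, 0.2008]
ee_rot: [0.098, 0.995, -0.0, 0.0]
force: [0.5, 0.3, -4.3]
grip_width: 0.45
finger_force: 63.4
```

>>> play_rows(
  series=[
    [[0, 0, 1], [0, 0, 0]],
    [[0, 0, 1], [0, 0, 0]],
  ],
)

```text
time: 21.0
eef_pos: [0.4639, -0.0943, 0.1996]
ee_rot: [0.098, 0.995, -0.0, 0.0]
force: [-0.6, 0.1, -4.8]
grip_width: 0.45
finger_force: 63.4
```

>>> play_rows(
  series=[
    [[0, 0, 1], [0, 0, 0]],
    [[0, 0, 1], [0, 0, 0]],
  ],
)

```text
time: 21.2
eef_pos: [0.4639, -0.0943, 0.1985]
ee_rot: [0.098, 0.995, 0.0, -0.0]
force: [-0.4, 0.2, -4.2]
grip_width: 0.457
finger_force: 63.4
```

>>> play_rows(
  series=[
    [[0, 0, 1], [0, 0, 0]],
    [[0, 0, 1], [0, 0, 0]],
  ],
)

```text
time: 21.4
eef_pos: [0.4639, -0.0943, 0.1974]
ee_rot: [0.098, 0.995, 0.0, -0.0]
force: [0.2, 0.3, -4.5]
grip_width: 0.454
finger_force: 63.4
```

>>> play_rows(
  series=[
    [[0, 0, 1], [0, 0, 0]],
    [[0, 0, 1], [0, 0, 0]],
  ],
)

```text
time: 21.6
eef_pos: [0.4641, -0.0944, 0.197]
ee_rot: [0.098, 0.995, 0.0, -0.0]
force: [-1.4, 0.2, 0.7]
grip_width: 0.451
finger_force: 63.9
```

>>> play_rows(
  series=[
    [[0, 0, 0], [0, 0, 0]],
    [[0, 0, 0], [0, 0, 0]],
    [[0, 0, 0], [0, 0, 0]],
    [[0, 0, 0], [0, 0, 0]],
  ],
  jaw=0.4,
)

```text
time: 22.0
eef_pos: [0.4642, -0.0945, 0.1968]
ee_rot: [0.098, 0.995, -0.0, 0.0]
force: [0.0, -0.4, -0.1]
grip_width: 0.705
finger_force: 0.0
```

>>> play_rows(
  series=[
    [[0, 0, -10], [0, 0, 0]],
    [[0, 0, -30], [0, 0, 0]],
    [[0, 0, -55], [0, 0, 0]],
    [[0, 0, -80], [0, 0, 0]],
    [[0, 0, -80], [0, 0, 0]],
  ],
)

```text
time: 22.5
eef_pos: [0.4654, -0.0949, 0.2811]
ee_rot: [0.098, 0.995, -0.001, 0.004]
force: [-0.1, 0.4, 0.1]
grip_width: 0.702
finger_force: 0.0
```

```bash
python3 go.py 630.6 -283.7 240 126
```

```text
t 22.5 F [-0.1  0.4  0.1] grip 0.702 0.0
yaw 78.7 at [465.4 -94.9 281.1] shift [-198.9 -152.9   41.1] turn -0.825 len 254
```

>>> play_rows(
  series=[
    [[-32, -24, 5], [0, 0, 0]],
    [[-64, -48, 11], [0, 0, 0]],
    [[-96, -73, 17], [0, 0, 0]],
    [[-128, -98, 23], [0, 0, 0]],
    [[-158, -121, 28], [0, 0, 0]],
  ],
  jaw=0.6,
)

```text
time: 23.0
eef_pos: [0.5959, -0.2452, 0.2472]
ee_rot: [0.098, 0.995, 0.0, -0.001]
force: [0.8, 0.6, 0.2]
grip_width: 0.803
finger_force: 0.0
```

>>> play_rows(
  series=[
    [[-20, -16, 3], [0, 0, -0.14]],
    [[-35, -27, 6], [0, 0, -0.28]],
    [[-42, -32.2, 8], [0, 0, -0.42]],
    [[-42, -32.2, 8], [0, 0, -0.56]],
    [[-42, -32.2, 8], [0, 0, -0.7]],
  ],
)

```text
time: 23.5
eef_pos: [0.6299, -0.2839, 0.2391]
ee_rot: [-0.252, 0.968, 0.001, -0.001]
force: [0.4, 0.3, 0.0]
grip_width: 0.801
finger_force: 0.0
```

>>> play_rows(
  series=[
    [[0, 0, 0], [0, 0, -0.1]],
    [[0, 0, 0], [0, 0, -0.125]],
    [[0, 0, 0], [0, 0, -0.125]],
    [[0, 0, 0], [0, 0, -0.125]],
  ],
)

```text
time: 23.9
eef_pos: [0.63, -0.2836, 0.2402]
ee_rot: [-0.308, 0.951, 0.0, -0.0]
force: [0.2, 0.3, 0.3]
grip_width: 0.803
finger_force: 0.0
```

```bash
python3 go.py 630.6 -283.7 171 126; python3 - <<'E'
from h import *
s=manip.get_image('side');t=manip.get_image('top')
o=np.zeros((400,800,3),np.uint8)
o[:,:400]=cv2.resize(s[160:260,350:450],None,fx=4,fy=4,interpolation=3);o[:,400:]=cv2.resize(t[130:230,280:380],None,fx=4,fy=4,interpolation=3)
cv2.imwrite('pics/g4.png',o[:,:,::-1])
E
```

```text
t 23.9 F [0.2 0.3 0.3] grip 0.803 0.0
yaw 125.9 at [ 630.  -283.6  240.2] shift [-0.4 -0.4 69.2] turn -0.002 len 69
```

View pics/g4.png

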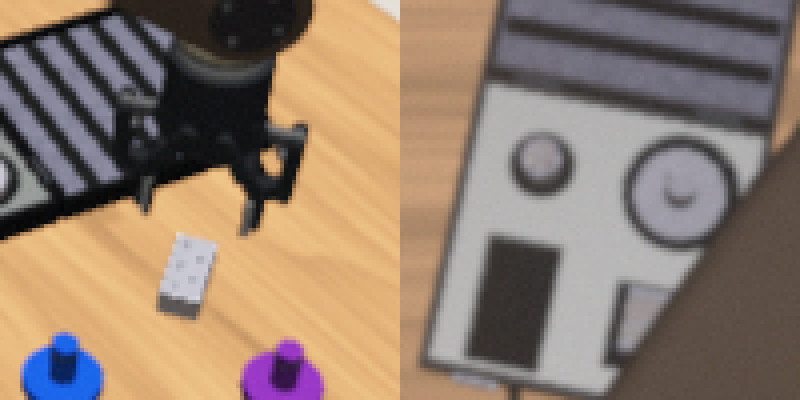

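The vee anvil is in the square pocket and the gripper straddles the test block at crop (187,275). I grip it high so the fingers stay clear of the foam.

>>> play_rows(
  series=[
    [[0, 0, 20], [0, 0, 0]],
    [[0, 0, 40], [0, 0, 0]],
    [[0, 0, 52], [0, 0, 0]],
    [[0, 0, 58], [0, 0, 0]],
    [[0, 0, 58], [0, 0, 0]],
  ],
)

```text
time: 24.5
eef_pos: [0.6298, -0.2835, 0.1815]
ee_rot: [-0.309, 0.951, 0.001, -0.001]
force: [-0.2, -0.3, -0.2]
grip_width: 0.803
finger_force: 0.0
```

>>> play_rows(
  series=[
    [[0, 0, 0], [0, 0, 0]],
    [[0, 0, 0], [0, 0, 0]],
    [[0, 0, 0], [0, 0, 0]],
    [[0, 0, 0], [0, 0, 0]],
    [[0, 0, 0], [0, 0, 0]],
  ],
  jaw=-1,
)

```text
time: 25.0
eef_pos: [0.6307, -0.2841, 0.1842]
ee_rot: [-0.309, 0.951, -0.001, 0.001]
force: [-1.3, 0.5, 5.5]
grip_width: 0.351
finger_force: 63.5
```

>>> play_rows(
  series=[
    [[0, 0, -10], [0, 0, 0]],
    [[0, 0, -30], [0, 0, 0]],
    [[0, 0, -60], [0, 0, 0]],
    [[0, 0, -90], [0, 0, 0]],
    [[0, 0, -90], [0, 0, 0]],
  ],
)

```text
time: 25.5
eef_pos: [0.6312, -0.2843, 0.2773]
ee_rot: [-0.309, 0.951, -0.003, 0.003]
force: [0.5, -0.9, -2.2]
grip_width: 0.352
finger_force: 62.6
```

```bash
python3 go.py 481.7 -4 270 78.7;  python3 - <<'E'
from h import *
s=manip.get_image('side')
cv2.imwrite('pics/l4.png',cv2.resize(s[130:260,300:460],None,fx=4,fy=4,interpolation=3)[:,:,::-1])
E
```

```text
t 25.5 F [ 0.5 -0.9 -2.2] grip 0.352 62.6
yaw 126.0 at [ 631.2 -284.3  277.3] shift [-43.8 314.6   7.3] turn 0.826 len 318
```

View pics/l4.png

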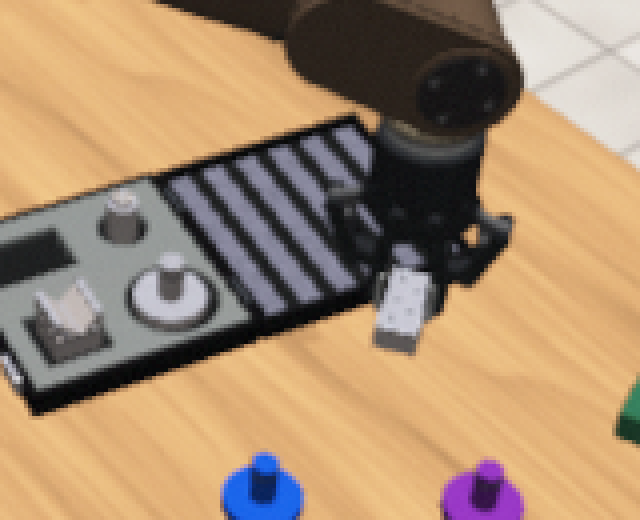

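The test block is held level at crop (402,305), and the other three are seated. I carry it to the oblong pocket.

>>> play_rows(
  series=[
    [[-3, 18, 0], [0, 0, 0]],
    [[-8, 54, 0], [0, 0, 0]],
    [[-14, 98, 0], [0, 0, 0]],
    [[-21, 148, 0], [0, 0, 0]],
    [[-28, 198, 0], [0, 0, 0]],
  ],
)

```text
time: 26.05
eef_pos: [0.5346, -0.1062, 0.2691]
ee_rot: [-0.309, 0.951, 0.002, -0.002]
force: [0.0, 0.9, -3.6]
grip_width: 0.355
finger_force: 62.5
```

>>> play_rows(
  series=[
    [[-6, 42, 0], [0, 0, 0.1]],
    [[-11, 80, 0], [0, 0, 0.22]],
    [[-15, 106, 0], [0, 0, 0.34]],
    [[-16, 116, 0], [0, 0, 0.46]],
    [[-16, 116, 0], [0, 0, 0.58]],
  ],
)

```text
time: 26.55
eef_pos: [0.4792, -0.0028, 0.2693]
ee_rot: [-0.023, 1.0, 0.001, -0.003]
force: [0.3, -0.3, -3.6]
grip_width: 0.351
finger_force: 62.5
```

>>> play_rows(
  series=[
    [[0, 0, 0], [0, 0, 0.12]],
    [[0, 0, 10], [0, 0, 0.22]],
    [[0, 0, 20], [0, 0, 0.246]],
    [[0, 0, 20], [0, 0, 0.246]],
    [[0, 0, 20], [0, 0, 0.246]],
  ],
)

```text
time: 27.05
eef_pos: [0.481, -0.0046, 0.251]
ee_rot: [0.098, 0.995, 0.0, -0.002]
force: [0.3, -1.1, -3.4]
grip_width: 0.355
finger_force: 62.5
```

```bash
python3 go.py 481.7 -4 204 78.7;  python3 - <<'E'
from h import *
s=manip.get_image('side')
cv2.imwrite('pics/l5.png',cv2.resize(s[120:250,250:410],None,fx=4,fy=4,interpolation=3)[:,:,::-1])
p=manip.observe()['eef_pos'];a=np.radians(-11.3);u=np.array([np.cos(a),np.sin(a)])*.033;v=np.array([-np.sin(a),np.cos(a)])*.016
b=p[2]-.184
print([((proj('side',[*(p[:2]+i*u+j*v),b+.022])[0]-[250,120])*4+1.5).round().tolist() for i in(-1,1) for j in(-1,1)])
E
```

```text
t 27.05 F [ 0.3 -1.1 -3.4] grip 0.355 62.5
yaw 78.7 at [481.   -4.6 251. ] shift [-0.6  0.7 47. ] turn 0.001 len 47
[[189.0, 262.0], [173.0, 238.0], [266.0, 239.0], [249.0, 215.0]]
```

View pics/l5.png

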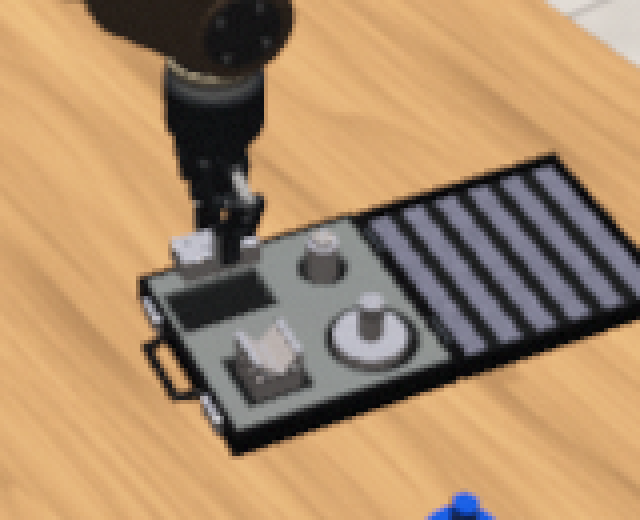

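The block hangs level and parallel above the oblong pocket at crop (222,298). Its corners are where predicted, within about 2 mm.

>>> play_rows(
  series=[
    [[0, 0, 10], [0, 0, 0]],
    [[0, 0, 24], [0, 0, 0]],
    [[0, 0, 38], [0, 0, 0]],
    [[0, 0, 46], [0, 0, 0]],
    [[0, 0, 46], [0, 0, 0]],
  ],
)

```text
time: 27.6
eef_pos: [0.481, -0.0046, 0.2051]
ee_rot: [0.099, 0.995, 0.0, -0.002]
force: [-0.7, -0.0, -3.3]
grip_width: 0.353
finger_force: 62.5
```

>>> play_rows(
  series=[
    [[0, 0, 1], [0, 0, 0]],
    [[0, 0, 2], [0, 0, 0]],
    [[0, 0, 2], [0, 0, 0]],
  ],
)

```text
time: 27.9
eef_pos: [0.4819, -0.0047, 0.2051]
ee_rot: [0.099, 0.995, -0.0, 0.001]
force: [-0.1, -0.8, -3.4]
grip_width: 0.351
finger_force: 62.5
```

>>> play_rows(
  series=[
    [[0, 0, 1], [0, 0, 0]],
    [[0, 0, 1], [0, 0, 0]],
  ],
)

```text
time: 28.1
eef_pos: [0.4817, -0.0047, 0.2037]
ee_rot: [0.099, 0.995, -0.0, 0.0]
force: [0.3, 0.3, -3.2]
grip_width: 0.355
finger_force: 62.5
```

>>> play_rows(
  series=[
    [[0, 0, 1], [0, 0, 0]],
    [[0, 0, 2], [0, 0, 0]],
    [[0, 0, 2], [0, 0, 0]],
  ],
)

```text
time: 28.4
eef_pos: [0.4815, -0.0046, 0.2013]
ee_rot: [0.099, 0.995, 0.0, -0.0]
force: [-0.4, 0.0, -4.1]
grip_width: 0.354
finger_force: 62.5
```

>>> play_rows(
  series=[
    [[0, 0, 1], [0, 0, 0]],
    [[0, 0, 1], [0, 0, 0]],
  ],
)

```text
time: 28.6
eef_pos: [0.4816, -0.0046, 0.2004]
ee_rot: [0.099, 0.995, 0.0, -0.0]
force: [0.6, 0.2, -3.6]
grip_width: 0.355
finger_force: 62.5
```

>>> play_rows(
  series=[
    [[0, 0, 1], [0, 0, 0]],
    [[0, 0, 1], [0, 0, 0]],
  ],
)

```text
time: 28.8
eef_pos: [0.4818, -0.0046, 0.2001]
ee_rot: [0.099, 0.995, -0.0, -0.0]
force: [-2.8, 1.6, 3.3]
grip_width: 0.354
finger_force: 63.3
```

Contact at the expected height (200), so I release, rise and move aside for a final look.

>>> play_rows(
  series=[
    [[0, 0, 0], [0, 0, 0]],
    [[0, 0, 0], [0, 0, 0]],
    [[0, 0, 0], [0, 0, 0]],
    [[0, 0, 0], [0, 0, 0]],
  ],
  jaw=0.2,
)

```text
time: 29.2
eef_pos: [0.4818, -0.0047, 0.1997]
ee_rot: [0.099, 0.995, -0.0, 0.0]
force: [0.3, 0.1, -0.4]
grip_width: 0.601
finger_force: 0.0
```

>>> play_rows(
  series=[
    [[0, 0, -10], [0, 0, 0]],
    [[0, 0, -30], [0, 0, 0]],
    [[0, 0, -60], [0, 0, 0]],
    [[0, 0, -100], [0, 0, 0]],
    [[0, 0, -110], [0, 0, 0]],
  ],
)

```text
time: 29.7
eef_pos: [0.483, -0.0049, 0.3151]
ee_rot: [0.099, 0.995, -0.001, 0.005]
force: [0.6, -0.5, 1.1]
grip_width: 0.598
finger_force: 0.0
```

>>> play_rows(
  series=[
    [[0, 40, 0], [0, 0, 0]],
    [[0, 80, 0], [0, 0, 0]],
    [[0, 120, 0], [0, 0, 0]],
    [[0, 160, 0], [0, 0, 0]],
    [[0, 200, 0], [0, 0, 0]],
  ],
)

```text
time: 30.2
eef_pos: [0.5208, 0.193, 0.3095]
ee_rot: [0.099, 0.995, -0.0, -0.0]
force: [0.1, 0.2, 0.3]
grip_width: 0.599
finger_force: 0.0
```

>>> play_rows(
  series=[
    [[0, 20, 0], [0, 0, 0]],
    [[0, 30, 0], [0, 0, 0]],
    [[0, 30, 0], [0, 0, 0]],
    [[0, 30, 0], [0, 0, 0]],
  ],
)

```text
time: 30.6
eef_pos: [0.5267, 0.2202, 0.3093]
ee_rot: [0.099, 0.995, -0.0, -0.0]
force: [0.1, 0.3, 0.4]
grip_width: 0.601
finger_force: 0.0
```

```bash
python3 - <<'E'
from h import *
s=manip.get_image('side');t=manip.get_image('top')
o=np.zeros((480,800,3),np.uint8)
o[:,:400]=cv2.resize(s[140:260,290:390],None,fx=4,fy=4,interpolation=3);o[:,400:]=cv2.resize(t[130:250,280:380],None,fx=4,fy=4,interpolation=3)
cv2.imwrite('pics/end.png',o[:,:,::-1]);print(manip.observe()['time'])
E
```

```text
30.7
```

View pics/end.png

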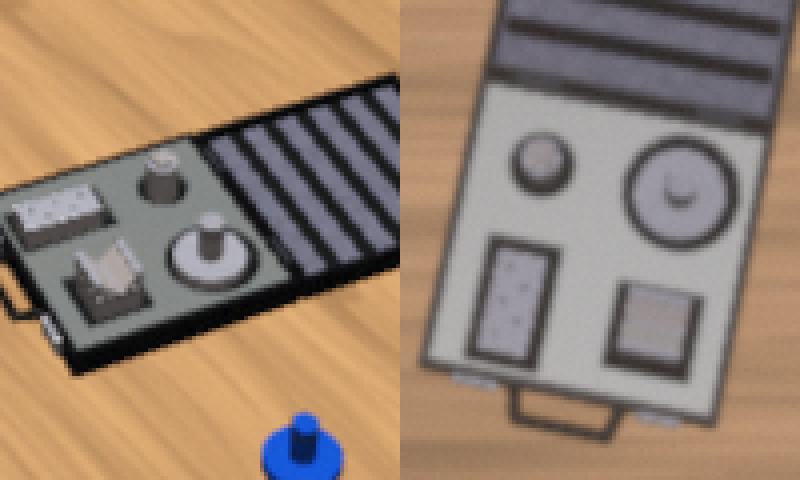

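All four are upright within their pockets: indenter (541,160), flat anvil (681,190), test block (513,303) and vee anvil (655,327), each with a dark margin around it. I hand it in.

```bash
python3 -c "
from cell import manip
print(manip.finish_job())"
```

```text
the job is handed in; nothing more can be done
None
```

All four accessories are upright and seated in their pockets, set down in the order listed; the look-alikes were left where they lay, and I handed the job in at about 31 s.

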